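# Hold the bowl-lift key switch turned on the bakery mixer's key station

## Task

Unlock the mixer's bowl lift: draw the lock pin straight up out of its bore in the key station and park it upright in the open notch on the station's side, fully down on its collar and let go. Then take the square-headed key from the wooden holder, push it fully home in the lock (its pins are sticky, so work it in with a wiggle), turn it clockwise a quarter to the stop and finish while still gripping it there, because the lock springs back if let go. Leave the round-headed key in the holder and everything else on the counter where it is.

Things in the scene. Friction and masses are not known exactly. Their poses are not given: they have to be found in the camera images.
- station: White key station box, fixed, 130 (x) x 200 (y) x 70 mm (z), origin under its centre, z up. On its top at y +35 mm the lock, in a brass ring 42 mm across; at y -11 mm the bore with the lock pin; on its -y end a dark bracket with the notch. The lock's steel cam arm, 8 mm thick, top at 79 mm, reaches 58 mm from the lock's axis towards -y, forked around the pin, and turns with the lock.
- pin_head (a point): Centre of the lock pin's black knob (upright cylinder, 18 mm dia, 24 mm tall), to grip; z up. Pin loose, 60 g. Below: stem 10 mm dia; collar 22 mm dia, 4 mm thick, underside 28 mm below this point; shank 8 mm dia, 36 mm long, ends 64 mm below. At the start the collar rests on the cam arm's fork, shank in the bore: it comes free after rising 36 mm. While in, it blocks the lock.
- notch (a point): Place of the parked pin's axis in the notch, on the bracket's top face, 70 mm up; fixed, axes as the station's. Notch 11 mm wide in x, closed 7 mm away towards +y, open towards -y (bracket ends 20 mm away), above and below; bracket 24 mm thick, 50 mm wide in x. The pin hangs upright in it, collar on the bracket: knob centre 28 mm above this point.
- keyway (a point): Mouth of the key slot, on the lock's vertical axis at its top face, 79 mm up. Turns with the lock: y along the slot, x across, z up; at the start parallel to the station's axes. Slot 18 (y) x 7 mm (x), 35 mm deep, flared by 2.2 mm all round at 45 degrees at the top. Two sticky sliding pins stand about 3 mm into its ends, 6 to 24 mm down: a straight push takes 20 N, a 1 mm wiggle 12.
- lock (a joint): Turn of the lock in rad: 0 at rest, grows clockwise seen from above, stop at 1.62. A spring turns it back: 0.08 N m at 0, 0.16 N m at the stop. The key has about 0.13 rad of play in the slot, so it turns that much farther than the lock.
- key_bow (a point): Centre of the square black head (36 x 36, 10 mm thick) of the key to use, gripped across its thickness. z up, y along the head's width, x through it. Loose, 50 g. Below: neck; round shoulder 22 mm dia, underside 34 mm below this point; blade 16 (y) x 5 mm (x), tip 62 mm below; same after a half turn. Starts upright in a holder slot, on its shoulder. Home in the lock: 34 mm above keyway.
- round_bow (a point): Centre of the round black head (36 mm dia, 10 mm thick) of the other key, in the other slot of the holder, 60 mm away, otherwise like the first. It stays there.
- holder_top (a point): Centre of the top of the wooden key holder, fixed, 60 (x) x 140 (y) x 35 mm (z). Two slots, 31 mm deep, 30 mm from this point towards +y and -y, long along y; which key stands in which varies.
- bowl: Bystander: steel mixing bowl, 200 mm across, 110 mm high, origin under its centre.
- soap: Bystander: green soap bottle, 64 mm across, 190 mm high, origin under its centre.
- ramekin: Bystander: white ramekin, 66 mm across, 45 mm high, origin under its centre.
- spoon: Bystander: steel spoon lying flat, 190 mm long, along its x.
- nozzle: Bystander: steel cone-shaped piping nozzle, 28 mm across, 40 mm high, origin under its centre.
- jar: Bystander: glass jar with steel lid, 72 mm across, 90 mm high, origin under its centre.
There are look-alikes about, which are no part of the job. What is shaped like the part that bears pin_head but green or turquoise is not meant.

How it is judged:
By the outcome, as a careful person would: the job done as asked, in the order asked, and still so for the second after the job is handed in, while the arm keeps its last pose, push and grip.
It also fails if it takes over 72 s, if anything falls off the work surface, if the arm or the gripper's body presses on something with over 40 N, if the wrist force passes 120 N, or if a joint passes its speed limit or range.

## Robot

A 6-joint arm with a two-finger parallel gripper is mounted at the origin on the work surface. World frame = base frame: x ahead of the robot, y to its left, z up, the work surface at z = 0. Lengths are in m, angles in rad, forces in N, time in s.
With the tool pointing down it reaches from about 0.35 to 1 m from the base axis. Payload 7.1 kg.
Tool frame: the origin (TCP) lies between the finger pads; the fingertips stand 22 mm ahead of it and the grasp point (between the pads) lies 3 mm ahead of it; z points along the fingers, y is the line along which they close (so a half turn about z gives the same grasp; the last joint's range is limited). The gripper opens to 85 mm and grips with 20 to 120 N. Pads are 22 mm wide; open, the fingers measure 114 mm over their backs; the gripper's body (76 mm by 85 mm) begins 54 mm behind the grasp point. The pads swing forward as they close: fully open they stand 13 mm farther back than shut.
Start: joints at [1.278, 0.423, 1.63, -0, 1.089, -0.019], TCP at [0.169, 0.602, 0.253] pointing down, gripper open.
Joint ranges: [-3, 3], [-0.9, 2.11], [0.09, 2.58], [-1.31, 4.45], [0.11, 2.69], [-2.54, 2.54]. Speed limits (rad/s): [2.39, 2.39, 3.01, 3.14, 3.14, 3.14].

## Interface

Orientations are given as a rotation vector (axis times angle).
In Python, from rig import manip gives the robot as it stands. The module is installed in compiled form; this text tells all that it offers. Calls block until the motion is done:
- manip.move_to(position, orientation): joint-space move of the TCP to a pose.
- manip.servo_line(position, orientation=None, rate=0.15): straight line of the TCP; orientation=None keeps the orientation; rate is the mean speed in m/s.
- manip.set_joints(angles): joint-space move.
- manip.command_gripper(opening, f_grip=None): finger opening in m; f_grip is the grip in N (None keeps the last); returns when the fingers have stopped.
- manip.hold(seconds).
- manip.solve_ik(position, orientation): joint angles nearest the present ones, or None.
- manip.camera(name): name is "side" or "top"; returns a dict with "image" (384x512x3 uint8, red, green, blue), "fx", "fy", "cx", "cy" (pixels), "k1" (the pictures are not rectified: a ray, as slopes to the right and down, at radius r is drawn at 1 + k1 r^2 times it, then the intrinsics apply), "cam_to_world" (4x4, takes a point from camera to world coordinates). Camera axes: x right, y down, z forward; pixel columns grow to the right and rows downward; lengths in m; the calibration is good to about 2 mm. A picture is of the moment at which its call begins. There is no depth.
A pose or a line that the arm cannot do raises manip.IKError and nothing moves.
- manip.sign_off(): hands the job in; it is judged then, once.
Readings, each from a call of its own:
- manip.get_time(): time.
- manip.get_joint_positions(): joint angles.
- manip.get_joint_vel(): joint speeds.
- manip.get_tau(): joint torques, N m.
- manip.get_position(): TCP position.
- manip.get_ee_rot(): TCP orientation.
- manip.get_contact_force(): force on the tool from outside, world axes, zero at the start.
- manip.get_torque(): the same for the moment, N m.
- manip.get_width(): finger opening in m.
- manip.get_grip_force(): force on a finger pad.
Only numpy, scipy, OpenCV 4.12 (cv2) and the standard library are available. Lean on these libraries where they do the work, as an engineer would, in place of code of your own. Each camera call takes 0.05 s, during which the arm holds its last target. There are 200 camera calls.

## Working session

There is one attempt and no reset: what is moved stays moved. The work goes in short steps, each a Python script; the robot and the scene stay as the last script left them, time stands still between calls to the robot, and variables do not carry over. Pictures are saved under pics/ and viewed, at most 10 in all, crops included, and the job is handed in when it is done.

```bash
mkdir -p pics; python3 - <<'E'
from rig import manip
import cv2,numpy as np,pickle
d={}
for n in("side","top"):
    c=manip.camera(n);d[n]=c
    cv2.imwrite(f"pics/{n}0.png",cv2.resize(c["image"][:,:,::-1],(800,600),interpolation=cv2.INTER_CUBIC))
    print(n,c["fx"],c["fy"],c["cx"],c["cy"],c["k1"]);print(np.round(c["cam_to_world"],3))
pickle.dump(d,open("cam0.pkl","wb"))
print(manip.get_time(),manip.get_ee_rot())
E
```

```text
side 355.9464994494524 355.9464994494524 252.5430276646943 187.13791101093685 -7.635577747930278e-05
[[ 0.931 -0.203  0.303  0.262]
 [-0.364 -0.526  0.769 -0.702]
 [ 0.003 -0.826 -0.563  0.648]
 [ 0.     0.     0.     1.   ]]
top 365.3764973854394 365.3764973854394 253.75901175707497 195.52533562278128 -0.017606600155169773
[[-0.006 -0.98   0.197  0.326]
 [-1.     0.011  0.024  0.051]
 [-0.026 -0.197 -0.98   1.239]
 [ 0.     0.     0.     1.   ]]
0.1 [-4.28712881e-01 -3.11195115e+00  2.25300152e-03]
```

View pics/side0.png

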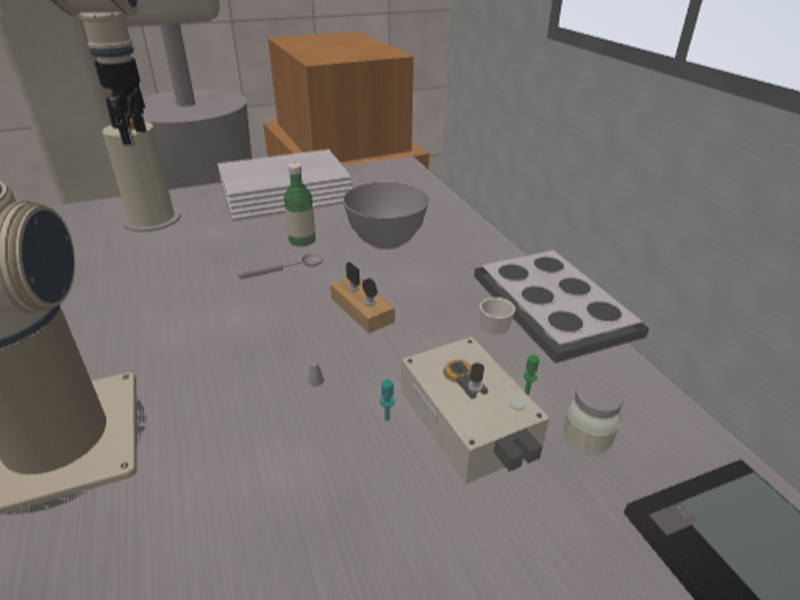

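View pics/top0.png

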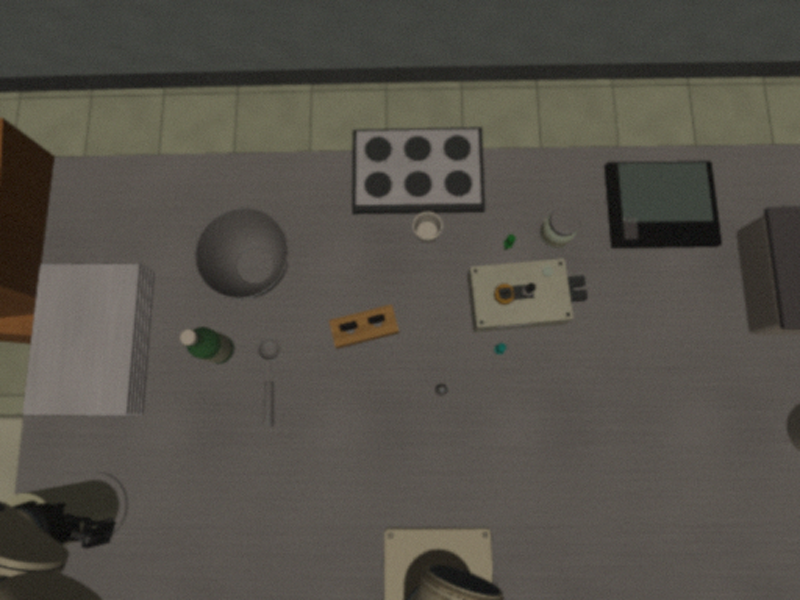

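The side view shows the station at (475,405), with the black-knobbed pin at (477,370). There are two look-alikes, turquoise (388,388) and green (532,362), both to be left alone. The holder is at (362,300) with keys at (353,272) and (370,289), and which one is square is still open. In the top view the station is at (522,293), the pin at (530,288) and the key heads at (348,326) and (376,319). Next I take close crops.

```bash
python3 - <<'E'
import cv2,pickle,numpy as np
d=pickle.load(open("cam0.pkl","rb"))
def crop(n,x0,y0,w,h,s): 
    im=d[n]["image"][y0:y0+h,x0:x0+w,::-1]
    im=cv2.resize(im,(w*s,h*s),interpolation=cv2.INTER_CUBIC)
    return np.clip(im.astype(float)*1.4,0,255).astype(np.uint8)
# side: holder crop and station crop, 8x / 6x
a=crop("side",208,160,50,54,8)      # 400x432
b=crop("side",253,210,100,100,6)      # 
cv2.imwrite("pics/c1.png",a); cv2.imwrite("pics/c2.png",b)
cv2.imwrite("pics/c3.png",np.vstack([crop("top",205,190,60,36,8)[:, :480],np.zeros((4,480,3),np.uint8)]))
cv2.imwrite("pics/c4.png",crop("top",295,160,85,55,9))
w=np.zeros((600,800,3),np.uint8)
h=crop("side",208,160,50,54,7); t=crop("top",207,190,53,36,8)
w[:378,:350]=h; w[:288,360:784]=t
cv2.imwrite("pics/cA.png",w)
E
```

```text
(no output)
```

View pics/cA.png

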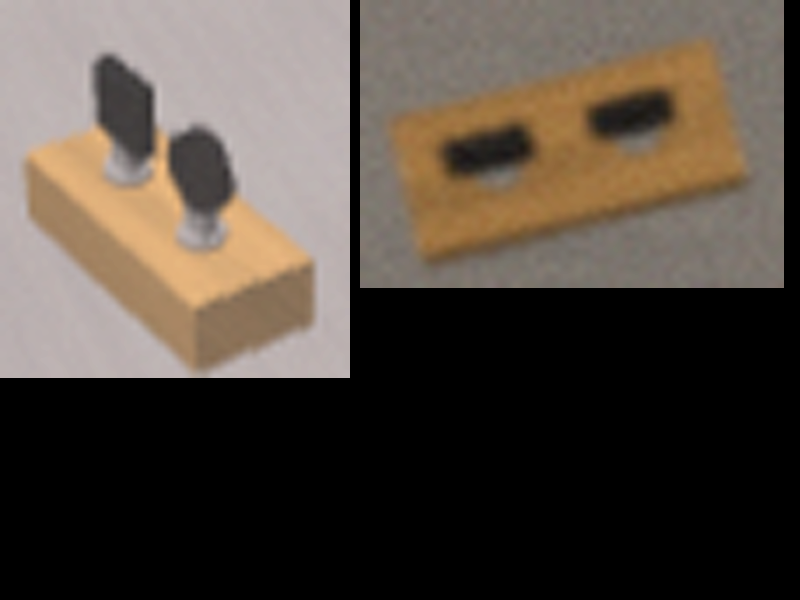

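View pics/c2.png

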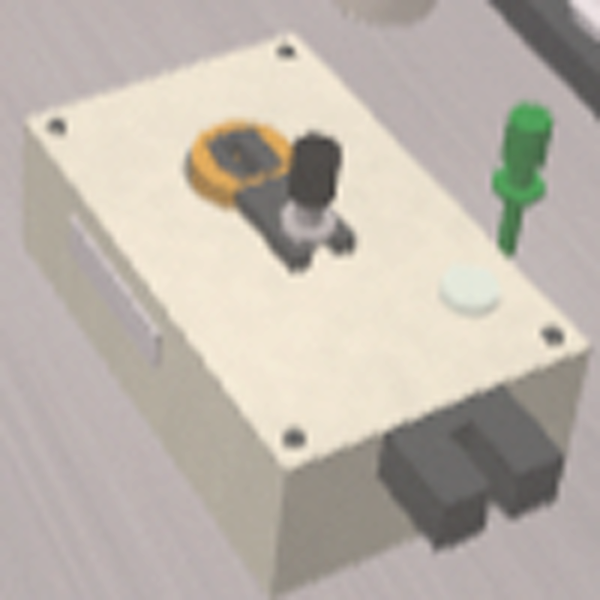

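View pics/c4.png

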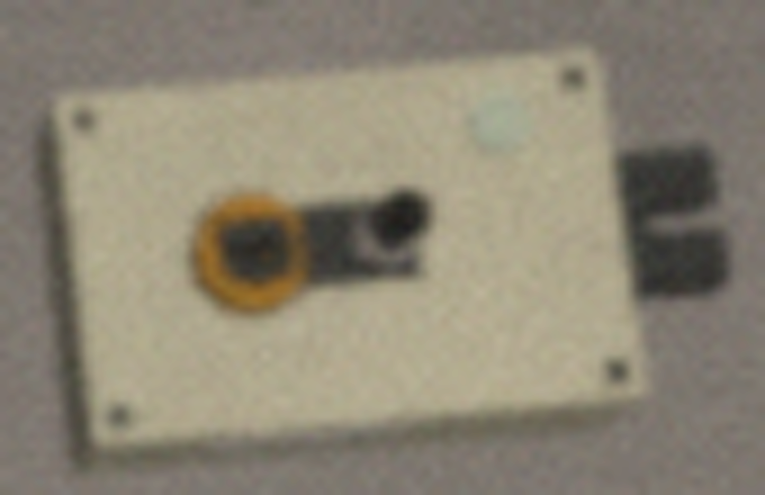

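The square key is the upper-left one in the side crop at (125,105), or (488,150) in the top crop; the round one is at (201,167) and (632,115). The black pin stands in the cam fork, with its knob at (314,170) in the side crop and (400,220) in the top crop. Now I fit the poses.

```bash
cat > h.py <<'E'
import numpy as np,pickle
from scipy.optimize import least_squares
def proj(c,P):
    T=np.linalg.inv(c["cam_to_world"]);q=(T[:3,:3]@np.asarray(P).T).T+T[:3,3]
    s=q[:,:2]/q[:,2:];s=s*(1+c["k1"]*(s**2).sum(1,keepdims=True))
    return s*[c["fx"],c["fy"]]+[c["cx"],c["cy"]]
def un(px,s,off): return (np.array(px,float)+.5)/s-.5+off
def tri(cs,ps,x0):
    r=least_squares(lambda p:np.concatenate([(proj(c,[p])-q).ravel() for c,q in zip(cs,ps)]),x0)
    return r.x,np.sqrt((r.fun**2).mean())
def place(p,L):
    c,s=np.cos(p[2]),np.sin(p[2]);L=np.asarray(L,float)
    return np.c_[p[0]+c*L[:,0]-s*L[:,1],p[1]+s*L[:,0]+c*L[:,1],L[:,2]]
def fit(items,x0):
    f=lambda p:np.concatenate([(proj(c,place(p,L))-q).ravel() for c,L,q in items])
    r=least_squares(f,x0,loss="soft_l1");return r.x,f(r.x).reshape(-1,2)
E
python3 - <<'E'
from h import *
d=pickle.load(open("cam0.pkl","rb"));S,T=d["side"],d["top"]
us=lambda l:un(l,6,[253,210]);ut=lambda l:un(l,9,[295,160])
x,y,z=.065,.1,.07
Ls=[[-x,y,z],[x,y,z],[x,-y,z],[-x,-y,z]];Lt=[[x,y,z],[x,-y,z],[-x,-y,z],[-x,y,z]]
ps=us([[27,122],[290,35],[592,347],[285,468]]);pt=ut([[55,97],[595,48],[645,395],[95,445]])
for it in ([(S,Ls,ps),(T,Lt,pt)],[(S,Ls,ps)],[(T,Lt,pt)]):
    p,r=fit(it,[.45,-.15,0]);print("station",p.round(4));print(r.round(1).tolist())
    print(" pin,keyway,notch",place(p,[[0,-.011,.107],[0,.035,.079],[0,-.113,.07]]).round(4).tolist())
print("knob",tri([S,T],[us([[314,170]]),ut([[400,218]])],[.45,-.15,.1]))
print("ring",tri([S,T],[us([[243,158]]),ut([[250,250]])],[.45,-.15,.1]))
us=lambda l:un(l,7,[208,160]);ut=lambda l:un(l,8,[207,190])
x,y,z=.03,.07,.035
Ls=[[-x,y,z],[x,-y,z],[-x,-y,z]];Lt=[[x,y,z],[x,-y,z],[-x,-y,z],[-x,y,z]]
ps=us([[27,160],[313,262],[192,305]]);pt=ut([[32,118],[350,42],[385,178],[63,255]])
for it in ([(S,Ls,ps),(T,Lt,pt)],[(S,Ls,ps)],[(T,Lt,pt)]):
    p,r=fit(it,[.45,.15,0]);print("holder",p.round(4));print(r.round(1).tolist())
    print(" sq,rd",place(p,[[0,.03,.069],[0,-.03,.069]]).round(4).tolist())
print("sq",tri([S,T],[us([[125,105]]),ut([[128,150]])],[.45,.15,.07]))
print("rd",tri([S,T],[us([[201,167]]),ut([[272,115]])],[.45,.15,.07]))
E
```

```text
station [ 0.5873 -0.1817  0.0806]
[[-0.7, -0.8], [0.4, -0.8], [-0.3, -0.7], [0.0, -0.1], [0.4, -0.1], [0.7, -0.1], [1.0, 0.0], [0.4, 0.0]]
 pin,keyway,notch [[0.5882, -0.1927, 0.107], [0.5845, -0.1468, 0.079], [0.5964, -0.2943, 0.07]]
station [ 0.5868 -0.1834  0.0806]
[[-0.7, -0.4], [0.5, -0.3], [-0.0, -0.1], [0.1, 0.5]]
 pin,keyway,notch [[0.5876, -0.1943, 0.107], [0.5839, -0.1485, 0.079], [0.5959, -0.296, 0.07]]
station [ 0.5873 -0.1796  0.08  ]
[[-0.3, -0.1], [0.1, -0.0], [0.4, 0.0], [-0.2, 0.0]]
 pin,keyway,notch [[0.5882, -0.1906, 0.107], [0.5845, -0.1448, 0.079], [0.5963, -0.2923, 0.07]]
knob (array([ 0.58908096, -0.19174712,  0.10524648]), np.float64(0.07897181866192834))
ring (array([ 0.58579374, -0.14420466,  0.07218203]), np.float64(0.13356432981239885))
holder [0.5267 0.1509 0.2319]
[[-0.6, -1.3], [-0.3, -0.6], [-0.2, 0.2], [-0.0, -0.1], [0.7, -0.5], [0.6, -0.3], [-0.1, 0.0]]
 sq,rd [[0.5199, 0.1801, 0.069], [0.5336, 0.1217, 0.069]]
holder [0.527  0.1481 0.2306]
[[-0.3, -0.9], [0.1, -0.1], [0.1, 0.7]]
 sq,rd [[0.5201, 0.1773, 0.069], [0.5338, 0.1189, 0.069]]
holder [0.526  0.1519 0.2289]
[[-0.3, 0.0], [0.5, -0.2], [0.3, -0.1], [-0.4, 0.2]]
 sq,rd [[0.5192, 0.1811, 0.069], [0.5328, 0.1227, 0.069]]
sq (array([0.52040581, 0.18146164, 0.06843371]), np.float64(0.10751826852173677))
rd (array([0.5345749 , 0.12269773, 0.06909864]), np.float64(0.20211551607788128))
```

```bash
cat >> h.py <<'E'
from scipy.spatial.transform import Rotation as Ro
def down(a):  # tool down, closing axis at world angle a
    y=np.array([np.cos(a),np.sin(a),0]);z=np.array([0,0,-1.]);return Ro.from_matrix(np.c_[np.cross(y,z),y,z]).as_rotvec()
def ray(c,px,z):  # pixel to plane z
    r=least_squares(lambda p:(proj(c,[[p[0],p[1],z]])-px).ravel(),[.5,0]);return r.x
E
python3 - <<'E'
from h import *
from rig import manip
d=pickle.load(open("cam0.pkl","rb"));S,T=d["side"],d["top"]
def loc(p,w): 
    c,s=np.cos(p[2]),np.sin(p[2]);v=np.array(w)-p[:2];return np.round([c*v[0]+s*v[1],-s*v[0]+c*v[1]],4)
pT=[.5873,-.1796,.08];pS=[.5868,-.1834,.0806]
for n,q in dict(endA=(713,150),endB=(727,228),gapend=(722,218),gapin=(655,222),wall=(628,225)).items(): print("T",n,loc(pT,ray(T,un([q],9,[295,160]),.07)))
for n,q in dict(gapin=(462,420),endL=(488,492),endR=(562,455),lft=(437,525),gapL=(455,428),gapR=(475,417)).items(): print("S",n,loc(pS,ray(S,un([q],6,[253,210]),.07)))
for nm,p,y0 in (("pin",[.5885,-.1925,.15],.0806),("key",[.520,.180,.12],.23),("lock",[.585,-.147,.15],.0806)):
    for a in (y0,y0+np.pi,y0-1.75): 
        j=manip.solve_ik(p,down(a));print(nm,round(a,2),None if j is None else np.round(j,2))
E
```

```text
T endA [ 0.0227 -0.1367]
T endB [-0.0066 -0.1373]
T gapend [-0.0027 -0.1361]
T gapin [-0.002  -0.1118]
T wall [-0.0022 -0.1019]
S gapin [ 0.0022 -0.1076]
S endL [-0.0086 -0.137 ]
S endR [ 0.0238 -0.1352]
S lft [-0.032  -0.1407]
S gapL [-0.0021 -0.1095]
S gapR [ 0.0071 -0.1085]
pin 0.08 [-0.34  0.54  1.71 -0.    0.89 -0.42]
pin 3.22 None
pin -1.67 [-0.34  0.54  1.71  0.    0.89  1.33]
key 0.23 [ 0.31  0.51  1.88 -0.    0.76  0.08]
key 3.37 None
key -1.52 [ 0.31  0.51  1.88 -0.    0.76  1.83]
lock 0.08 [-0.27  0.52  1.75 -0.    0.87 -0.35]
lock 3.22 None
lock -1.67 [-0.27  0.52  1.75  0.    0.87  1.4 ]
```

```bash
cat >> h.py <<'E'
from rig import manip
def st(t=""): print(t,round(manip.get_time(),2),manip.get_position().round(4) if hasattr(manip.get_position(),'round') else manip.get_position(),"F",np.round(manip.get_contact_force(),1),"M",np.round(manip.get_torque(),2),"w",round(manip.get_width(),4),"g",round(manip.get_grip_force(),1))
E
python3 - <<'E'
from h import *
o=down(.0806)
manip.move_to([.5886,-.1922,.19],o);st("above")
manip.servo_line([.5886,-.1922,.112],rate=.12);st("at")
manip.command_gripper(.017,f_grip=20);st("grip20");manip.hold(.3);st()
E
```

```text
above 3.25 [ 0.5889 -0.1915  0.1901] F [-1.   0.5 -0.7] M [ 0.02 -0.01  0.03] w 0.0858 g 0.0
at 4.05 [ 0.5891 -0.1923  0.1124] F [ 0.6 -0.5  0.8] M [-0.02 -0.02  0.01] w 0.0855 g 0.0
grip20 4.69 [ 0.5886 -0.1922  0.1122] F [-0.8 -0.5  2. ] M [ 0.03  0.12 -0.02] w 0.0171 g 16.7
 4.99 [ 0.5887 -0.1922  0.1122] F [-1.  -0.3  3.6] M [-0.04  0.22 -0.01] w 0.0174 g 16.7
```

```bash
python3 - <<'E'
from h import *
import cv2
manip.command_gripper(.012,f_grip=50);st("grip")
p=np.array([.5886,-.1922,.1122])
manip.servo_line(p+[0,0,.05],rate=.08);st("up")
c,s=np.cos(.0806),np.sin(.0806);D=-.1055   # bore y -.011 -> notch y -.1165
q=p+[-s*D,c*D,.05]
manip.servo_line(q,rate=.1);manip.hold(.2);st("over notch")
for n,b in(("side",(280,205,90,75)),):
    C=manip.camera(n);x,y,w,h=b
    cv2.imwrite("pics/n1.png",cv2.convertScaleAbs(cv2.resize(C["image"][y:y+h,x:x+w,::-1],(w*8,h*8),interpolation=cv2.INTER_CUBIC),alpha=1.4))
E
```

```text
grip 5.21 [ 0.5887 -0.1923  0.1122] F [-2.3 -0.1  5.6] M [ 0.    0.33 -0.02] w 0.0163 g 48.6
up 5.98 [ 0.5884 -0.1921  0.1621] F [ 0.4  1.  -0.2] M [ 0.02  0.01 -0.01] w 0.0165 g 48.7
over notch 7.39 [ 0.5972 -0.2968  0.1623] F [ 1.2 -0.6 -0.5] M [ 0.    0.01 -0.01] w 0.0166 g 48.7
```

View pics/n1.png

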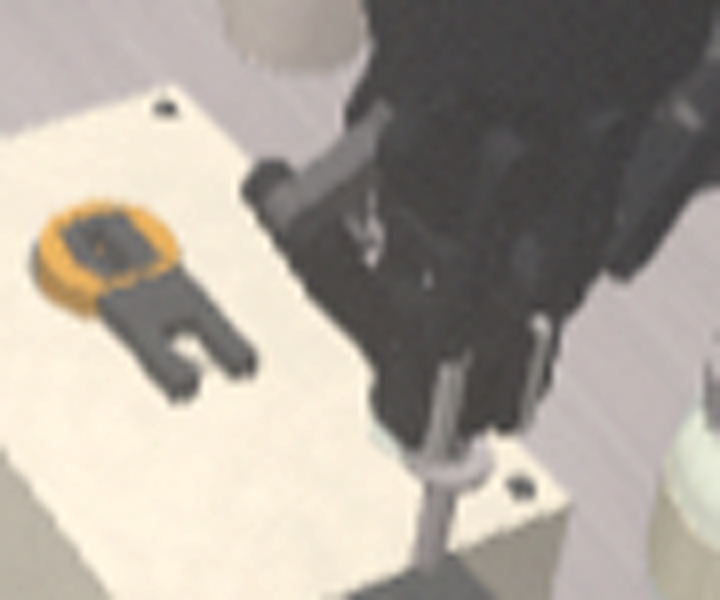

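The pin hangs clear of its bore with its tip at (430,570), just over the notch. The fork at (190,365) is empty. I lower it while watching the force.

```bash
python3 - <<'E'
from h import *
import cv2
p0=np.array([.5971,-.2973])
for z in (.142,.137,.133,.127,.120,.113,.108,.1055,.104,.1032,.1027):
    manip.servo_line([*p0,z],rate=.06)
    F=np.array(manip.get_contact_force());st(z)
    if F[2]>9 or np.hypot(*F[:2])>8: break
C=manip.camera("side");x,y,w,h=280,220,90,75
cv2.imwrite("pics/n2.png",cv2.convertScaleAbs(cv2.resize(C["image"][y:y+h,x:x+w,::-1],(w*8,h*8),interpolation=cv2.INTER_CUBIC),alpha=1.4))
E
```

```text
0.142 7.92 [ 0.5968 -0.2972  0.1413] F [ 0.5  0.3 -0.5] M [ 0.01 -0.01 -0.02] w 0.0166 g 48.7
0.137 8.18 [ 0.597  -0.2972  0.1367] F [-0.1 -0.7 -1.3] M [-0.03  0.04 -0.03] w 0.0166 g 48.9
0.133 8.43 [ 0.597  -0.2972  0.1327] F [ 0.4 -0.  -1.3] M [-0.02  0.02  0.  ] w 0.0166 g 49.0
0.127 8.68 [ 0.5969 -0.2971  0.1264] F [ 0.7  0.6 -0.6] M [-0.04  0.06 -0.02] w 0.0162 g 49.0
0.12 8.94 [ 0.5969 -0.2971  0.1194] F [-0.6  0.1  0.5] M [-0.01 -0.04 -0.  ] w 0.0166 g 49.0
0.113 9.21 [ 0.597  -0.2972  0.1124] F [-0.1 -0.8 -1. ] M [0.   0.02 0.01] w 0.0166 g 49.0
0.108 9.46 [ 0.5971 -0.2972  0.1076] F [ 0.1  0.2 -1. ] M [-0.02 -0.06  0.02] w 0.0167 g 49.0
0.1055 9.71 [ 0.5972 -0.2973  0.1054] F [ 0.2 -1.2 -1. ] M [ 0.   -0.02  0.03] w 0.0162 g 49.0
0.104 9.96 [ 0.5972 -0.2973  0.104 ] F [ 0.6 -0.1  0.2] M [ 0.02 -0.02 -0.01] w 0.0164 g 49.0
0.1032 10.21 [ 0.5972 -0.2974  0.1034] F [-0.5  0.6  0.7] M [-0.03  0.11  0.02] w 0.0162 g 49.3
0.1027 10.46 [ 0.5973 -0.2974  0.1034] F [-1.6 -0.3  5.3] M [0.03 0.29 0.  ] w 0.0165 g 49.8
```

The force rose at z 0.103 as expected, so the collar is seated. Now I release and fetch the key.

```bash
python3 - <<'E'
from h import *
import cv2
manip.command_gripper(.05);st("rel")
manip.servo_line([.5971,-.2973,.17],rate=.12)
o=down(.23)
manip.move_to([.5203,.1806,.16],o);st("above key")
d={n:manip.camera(n) for n in("side","top")};pickle.dump(d,open("cam1.pkl","wb"))
im=np.zeros((600,800,3),np.uint8)
I=d["side"]["image"][220:304,265:355,::-1];im[:504,:540]=cv2.resize(I,(540,504),interpolation=cv2.INTER_CUBIC)
I=d["top"]["image"][165:205,345:385,::-1];im[:240,550:790]=cv2.resize(I,(240,240),interpolation=cv2.INTER_CUBIC)
cv2.imwrite("pics/n3.png",cv2.convertScaleAbs(im,alpha=1.4))
manip.servo_line([.5203,.1806,.073],rate=.12);st("at")
manip.command_gripper(.006,f_grip=30);manip.hold(.2);st("grip")
E
```

```text
rel 10.93 [ 0.5971 -0.2973  0.1025] F [-1.2  0.5 -0.3] M [0.02 0.03 0.02] w 0.0501 g 0.0
above key 13.4 [0.5209 0.1799 0.16  ] F [ 0.2 -0.   1.2] M [-0.01 -0.02  0.01] w 0.0497 g 0.0
at 14.38 [0.5208 0.1807 0.0734] F [0.4 1.4 0.4] M [ 0.02 -0.01  0.  ] w 0.0501 g 0.0
grip 15.01 [0.5201 0.1806 0.0736] F [-2.7 -0.7  6.5] M [-0.15  0.47  0.02] w 0.0097 g 33.6
```

View pics/n3.png

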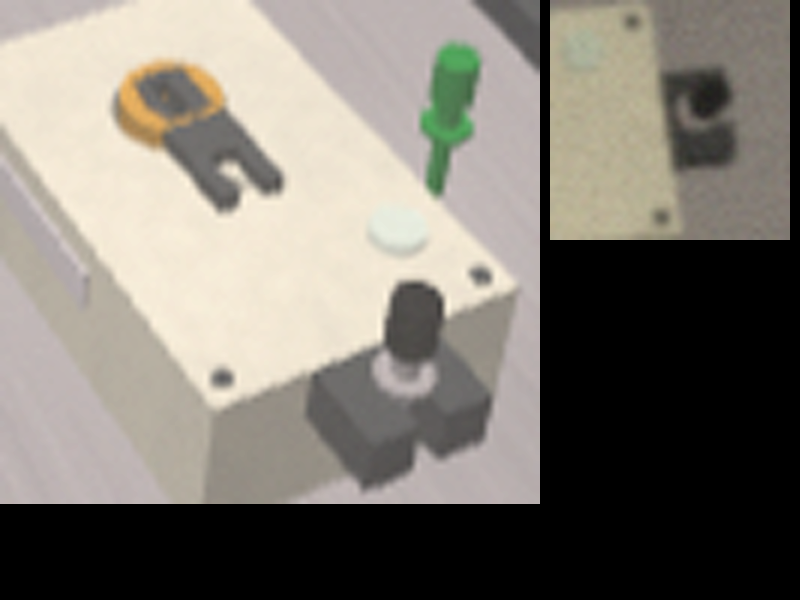

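The pin is parked upright in the notch: knob at (413,320), collar down on the bracket at (405,375), fork empty. The key is gripped, so I lift it and carry it over the lock.

```bash
python3 - <<'E'
from h import *
import cv2
manip.command_gripper(.004,f_grip=80);st("grip80")
manip.servo_line([.5203,.1806,.14],rate=.1);st("up")
manip.servo_line([.5203,.1806,.18],rate=.15)
manip.move_to([.5849,-.1464,.175],down(.0806))
manip.servo_line([.5849,-.1464,.155],rate=.08);manip.hold(.3);st("above lock")
d={n:manip.camera(n) for n in("side","top")};pickle.dump(d,open("cam2.pkl","wb"))
x,y,w,h=270,205,64,58
cv2.imwrite("pics/n4.png",cv2.convertScaleAbs(cv2.resize(d["side"]["image"][y:y+h,x:x+w,::-1],(w*10,h*10),interpolation=cv2.INTER_CUBIC),alpha=1.7))
E
```

```text
grip80 15.22 [0.5201 0.1806 0.0736] F [-2.5 -0.2  7.4] M [-0.14  0.53  0.03] w 0.009 g 77.9
up 16.04 [0.52   0.1805 0.1397] F [ 0.3  0.5 -0.6] M [0.03 0.04 0.06] w 0.009 g 77.8
above lock 18.42 [ 0.5851 -0.1465  0.1553] F [-0.7  0.1  0.2] M [0.04 0.03 0.02] w 0.0089 g 77.8
```

View pics/n4.png

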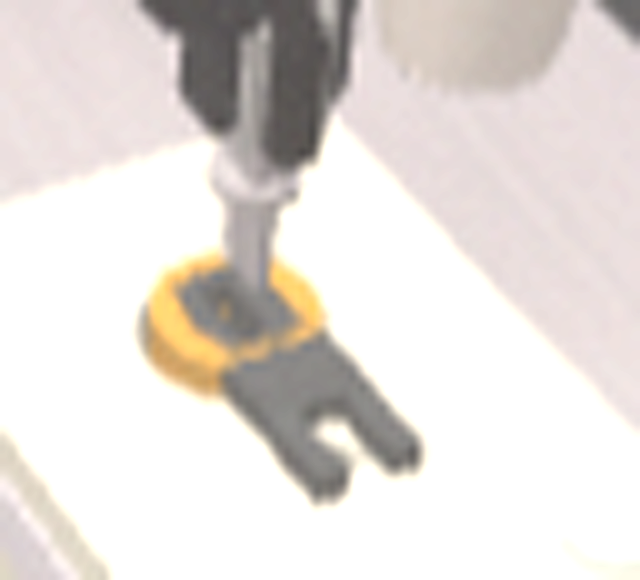

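```bash
python3 - <<'E'
from h import *
S=pickle.load(open("cam2.pkl","rb"))["side"]
f=lambda P:(proj(S,[P])[0]-[270,205]+.5)*10-.5
t=.155-.0046-.062
print("lock",f([.5849,-.1464,.079]),"tip",f([.5849,-.1464,t+.0003]))
c,s=np.cos(.0806),np.sin(.0806)
for a in np.linspace(0,2*np.pi,8,endpoint=False): print("ring",f([.5849+.021*np.cos(a),-.1464+.021*np.sin(a),.079]).round(0),end=" ")
for e in(-.008,.008): print("\ntipcorner",e,f([.5849-s*e,-.1464+c*e,t]).round(0))
print("1mm y",f([.5849-s*.001,-.1464+c*.001,t])-f([.5849,-.1464,t]),"1mm x",f([.5859,-.1464,t])-f([.5849,-.1464,t]))
for l in ([-.004,.002],[.004,.002],[-.01,-.023],[.01,-.023]): print("fork end",f([.5849+c*l[0]-s*(l[1]-.035),-.1464+s*l[0]+c*(l[1]-.035),.079]).round(0))
E
```

```text
lock [236.52958368 299.31138519] tip [239.30745342 268.41519446]
ring [315. 278.] ring [264. 246.] ring [197. 245.] ring [153. 275.] ring [157. 321.] ring [208. 355.] ring [277. 356.] ring [322. 324.] 
tipcorner -0.008 [257. 290.]

tipcorner 0.008 [222. 249.]
1mm y [-2.21623494 -2.54155998] 1mm x [ 3.79910548 -1.01878049]
fork end [297. 391.]
fork end [326. 381.]
fork end [333. 469.]
fork end [408. 442.]
```

```bash
python3 - <<'E'
from h import *
import cv2
im=np.zeros((600,800,3),np.uint8)
k=0
for f in ("cam2.pkl","cam1.pkl"):
    S=pickle.load(open(f,"rb"))["side"]["image"][222:246,280:305,::-1]
    im[:384,k:k+400]=cv2.resize(S,(400,384),interpolation=cv2.INTER_LANCZOS4);k+=400
cv2.imwrite("pics/n5.png",cv2.convertScaleAbs(im,alpha=1.15))
E
```

```text
(no output)
```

View pics/n5.png

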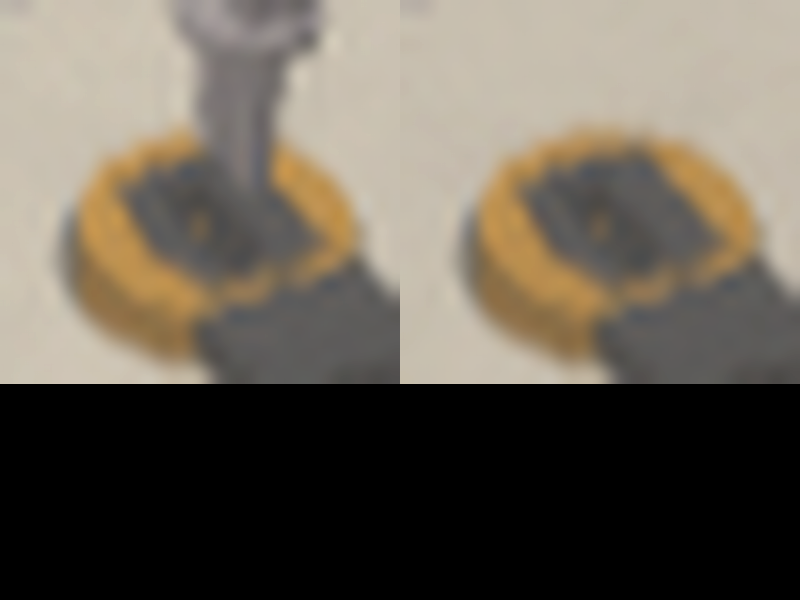

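Seen from the side, the blade tip (240,172) sits about 10–15 px of this 16x crop to the right of where it should be over the ring centre (218,218). That is roughly +1 to 2 mm in x and -1 mm in y, inside the flare's tolerance. I correct half of it and feel my way in with the force.

```bash
cat >> h.py <<'E'
def feel(p,z0,z1,step,fzmax,k=.00012,log=1):
    p=np.array(p,float);z=z0
    while z>z1-1e-9:
        manip.servo_line([*p,z],rate=.03)
        F=np.mean([manip.get_contact_force() for _ in range(3)],axis=0)
        if log: print(round(manip.get_time(),2),"cmd",p.round(4),round(z,4),"z",round(manip.get_position()[2],4),"F",F.round(1),"M",np.round(manip.get_torque(),2))
        if F[2]>fzmax: break
        L=np.hypot(F[0],F[1])
        if L>2.5: p=p+np.clip(k*F[:2],-.0005,.0005)
        z-=step
    return p,z
E
python3 - <<'E'
from h import *
p,z=feel([.5840,-.1456],.149,.1405,.001,12)
st("end")
E
```

```text
18.87 cmd [ 0.584  -0.1456] 0.149 z 0.1486 F [-0.  -0.  -1.1] M [-0.01  0.03  0.01]
19.12 cmd [ 0.584  -0.1456] 0.148 z 0.148 F [-0.5 -0.7 -1. ] M [ 0.02 -0.    0.01]
19.37 cmd [ 0.584  -0.1456] 0.147 z 0.147 F [ 0.7 -0.5 -1.2] M [-0.05 -0.01 -0.04]
19.62 cmd [ 0.584  -0.1456] 0.146 z 0.1459 F [-0.4  0.7 -0.7] M [ 0.02  0.01 -0.01]
19.87 cmd [ 0.584  -0.1456] 0.145 z 0.1449 F [0.1 0.  0.4] M [-0.01 -0.04  0.01]
20.12 cmd [ 0.584  -0.1456] 0.144 z 0.1439 F [-0.3  0.2 -0.5] M [-0.02 -0.   -0.01]
20.37 cmd [ 0.584  -0.1456] 0.143 z 0.1429 F [-1.1  0.7 -0.5] M [ 0.01 -0.04 -0.04]
20.62 cmd [ 0.584  -0.1456] 0.142 z 0.1419 F [-0.1  0.7  0.1] M [-0.01  0.02 -0.06]
20.87 cmd [ 0.584  -0.1456] 0.141 z 0.1409 F [-0.8 -0.2  0.1] M [0.03 0.   0.02]
end 20.87 [ 0.584  -0.1456  0.1409] F [-0.8 -0.2  0.1] M [0.03 0.   0.02] w 0.009 g 77.8
```

The tip is in the slot with no side force. Now I work it in with a wiggle.

```bash
python3 - <<'E'
from h import *
manip.command_gripper(.004,f_grip=115)
c,s=np.cos(.0806),np.sin(.0806);p=np.array([.5840,-.1456]);z=.1409
F0=[];k=0
while z>.1165:
    z-=.0012;k+=1;sg=1 if k%2 else -1
    manip.servo_line([*(p+sg*.0009*np.array([-s,c])),z],rate=.03)
    F=np.array(manip.get_contact_force());r=manip.get_position()
    print(round(manip.get_time(),2),round(z,4),np.round(r,4),F.round(1))
    F0.append(F)
    if F[2]>40: break
    if len(F0)>1:
        m=(F0[-1]+F0[-2])/2;
        if np.hypot(*m[:2])>4: p=p+np.clip(.00006*m[:2],-.0003,.0003)
st("end")
E
```

```text
21.33 0.1397 [ 0.5843 -0.1451  0.1398] [ 0.9 -2.8  0.2]
21.58 0.1385 [ 0.5837 -0.1463  0.1382] [-0.6 -0.6 -0.4]
21.83 0.1373 [ 0.5841 -0.1451  0.1373] [ 0.3 -4.4 -0.1]
22.08 0.1361 [ 0.5838 -0.1462  0.1358] [-0.4 -0.2 -0.7]
22.33 0.1349 [ 0.5841 -0.1451  0.1351] [ 0.1 -4.6  0.8]
22.58 0.1337 [ 0.5842 -0.1464  0.1336] [ 0.9 -1.7  1.1]
22.83 0.1325 [ 0.5843 -0.1454  0.1332] [-1.2 -6.1  4.9]
23.08 0.1313 [ 0.5844 -0.1468  0.1312] [ 1.8 -4.8  0.1]
23.33 0.1301 [ 0.5845 -0.1457  0.1301] [ 1.9 -7.1 -1.2]
23.58 0.1289 [ 0.5838 -0.1468  0.1285] [ 1.7 -2.2 -0.4]
23.83 0.1277 [ 0.5842 -0.146   0.1276] [ 0.9 -6.1 -1.4]
24.08 0.1265 [ 0.5843 -0.1471  0.1264] [0.5 1.2 1.5]
24.33 0.1253 [ 0.5845 -0.1461  0.1254] [ 0.5 -3.4  1.5]
24.58 0.1241 [ 0.5846 -0.1469  0.1248] [-0.9  2.2  8.8]
24.83 0.1229 [ 0.5847 -0.1458  0.1237] [-1.5 -1.7  8.1]
25.08 0.1217 [ 0.5844 -0.1466  0.1214] [ 2.4  4.9 -0.7]
25.33 0.1205 [ 0.5843 -0.146   0.1203] [ 2.2 -0.5 -1.3]
25.58 0.1193 [ 0.5839 -0.1469  0.1188] [ 1.9  3.8 -1.8]
25.83 0.1181 [ 0.5841 -0.1461  0.1179] [ 1.8 -1.5 -2.4]
26.08 0.1169 [ 0.5842 -0.1467  0.1176] [-2.6  6.1  8.8]
26.33 0.1157 [ 0.5843 -0.1464  0.1176] [-4.3 -1.2 16.2]
end 26.33 [ 0.5843 -0.1464  0.1176] F [-4.3 -1.2 16.2] M [-0.1   0.88  0.02] w 0.0084 g 115.1
```

Home: it stops at 0.1176 exactly as predicted, with Fz rising to 16 N. Now I turn it clockwise, nulling the side force as I go.

```bash
python3 - <<'E'
from h import *
p=np.array([.5843,-.1464]);z=.1172
manip.servo_line([*p,z],rate=.02)
for a in np.r_[np.arange(.12,1.69,.12),1.70,1.74,1.78,1.82]:
    q=[*p,z];manip.servo_line(q,orientation=down(.0806-a),rate=.02)
    F=np.mean([manip.get_contact_force() for _ in range(3)],axis=0);M=manip.get_torque()
    R=Ro.from_rotvec(manip.get_ee_rot()).as_matrix();b=.0806-np.arctan2(R[1,1],R[0,1])
    print(round(manip.get_time(),2),round(a,2),round(b,3),p.round(4),np.round(manip.get_position()[2],4),F.round(1),np.round(M,2),np.round(manip.get_joint_positions()[5],2))
    if np.hypot(*F[:2])>2.5: p=p+np.clip(.0001*F[:2],-.0006,.0006)
    if abs(M[2])>1.0 or F[2]>40: break
st("end")
E
```

```text
26.85 0.12 0.12 [ 0.5843 -0.1464] 0.1176 [-2.5  1.4  9.2] [0.3  0.47 0.01] -0.23
27.12 0.24 0.24 [ 0.584  -0.1463] 0.1176 [-2.2  1.   7.9] [0.16 0.38 0.04] -0.11
27.38 0.36 0.36 [ 0.584  -0.1463] 0.1176 [-3.3  0.6  8.1] [0.09 0.36 0.08] 0.01
27.65 0.48 0.48 [ 0.5837 -0.1462] 0.1177 [-1.9 -0.3  6.5] [-0.    0.18  0.07] 0.13
27.92 0.6 0.6 [ 0.5837 -0.1462] 0.1176 [ 0.2 -0.6  6.1] [-0.04  0.1   0.08] 0.25
28.18 0.72 0.72 [ 0.5837 -0.1462] 0.1177 [-0.2 -0.7  6.7] [-0.11  0.16  0.03] 0.37
28.45 0.84 0.84 [ 0.5837 -0.1462] 0.1177 [-0.9 -0.8  5.6] [-0.12  0.1   0.06] 0.49
28.72 0.96 0.96 [ 0.5837 -0.1462] 0.1177 [-1.6 -0.9  5.9] [-0.24  0.13  0.1 ] 0.61
28.98 1.08 1.08 [ 0.5837 -0.1462] 0.1177 [-1.5 -1.7  6.3] [-0.28  0.12  0.16] 0.73
29.25 1.2 1.2 [ 0.5837 -0.1462] 0.1177 [-0.2 -1.3  6.3] [-0.32  0.11  0.09] 0.85
29.52 1.32 1.32 [ 0.5837 -0.1462] 0.1177 [-0.3 -1.5  6.8] [-0.45  0.11  0.06] 0.97
29.78 1.44 1.44 [ 0.5837 -0.1462] 0.1177 [-0.4 -2.1  6. ] [-0.44  0.18  0.15] 1.09
30.05 1.56 1.56 [ 0.5837 -0.1462] 0.1177 [-1.3 -2.   5.5] [-0.51  0.14  0.11] 1.21
30.32 1.68 1.68 [ 0.5837 -0.1462] 0.1176 [-1.4 -3.4  6.1] [-0.63  0.21  0.17] 1.33
30.57 1.7 1.7 [ 0.5836 -0.1465] 0.1177 [-0.7 -1.9  5.9] [-0.37  0.04  0.14] 1.35
30.82 1.74 1.74 [ 0.5836 -0.1465] 0.1177 [-0.6 -0.9  4.9] [-0.36  0.14  0.13] 1.39
31.07 1.78 1.78 [ 0.5836 -0.1465] 0.1176 [ 0.3 -2.4  6.2] [-0.42  0.1   0.12] 1.43
31.32 1.82 1.819 [ 0.5836 -0.1465] 0.1176 [-0.3 -1.   6.3] [-0.42  0.23  0.31] 1.47
end 31.32 [ 0.5839 -0.1472  0.1176] F [-0.3 -1.   6.3] M [-0.42  0.23  0.31] w 0.0086 g 113.6
```

```bash
python3 - <<'E'
from h import *
import cv2
p=[.5836,-.1465,.1172]
for a in (1.85,1.88,1.91):
    manip.servo_line(p,orientation=down(.0806-a),rate=.02);manip.hold(.2)
    M=np.mean([manip.get_torque() for _ in range(4)],axis=0);st(a)
    if M[2]>.7: break
manip.hold(.5);st("end")
d={n:manip.camera(n) for n in("side","top")}
x,y,w,h=255,205,100,75
cv2.imwrite("pics/n6.png",cv2.convertScaleAbs(cv2.resize(d["side"]["image"][y:y+h,x:x+w,::-1],(w*8,h*8),interpolation=cv2.INTER_CUBIC),alpha=1.3))
E
```

```text
1.85 31.77 [ 0.5839 -0.1472  0.1176] F [-0.7 -1.8  6.5] M [-0.47  0.25  0.54] w 0.0088 g 113.7
1.88 32.22 [ 0.5839 -0.1472  0.1176] F [-1.8 -1.6  6. ] M [-0.43  0.28  0.81] w 0.0087 g 113.9
end 32.72 [ 0.5839 -0.1471  0.1177] F [-1.2 -1.4  6.6] M [-0.41  0.3   0.8 ] w 0.0084 g 113.9
```

View pics/n6.png

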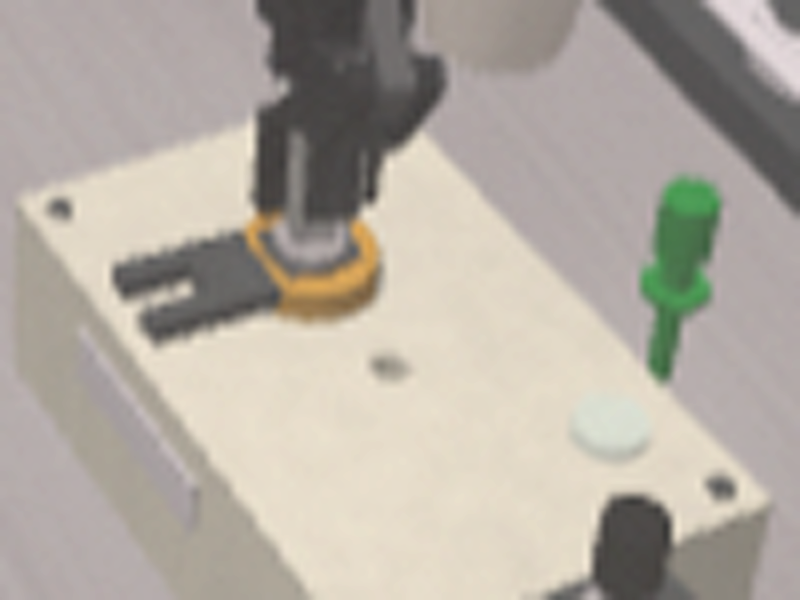

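The cam arm has turned a quarter and points to (150,290). The key's shoulder is down on the lock at (315,240), the pin is still parked at (632,545), and the torque has risen to 0.8 N m against the stop.

```bash
python3 -c "
from rig import manip
print(manip.sign_off())"
```

```text
the job is handed in; nothing more can be done
None
```

The job is handed in after about 33 s on the robot's clock: the lock pin is parked upright in the notch, and the square key is fully home, turned clockwise to the stop and still gripped there; the round key was left in the holder.

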